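# Make up the fan and blender repair kits

### The arm

A 6-joint arm with a two-finger parallel gripper is mounted at the origin on the work surface. World frame = base frame: x ahead of the robot, y to its left, z up, the work surface at z = 0. Lengths are in m, angles in degrees, forces in N, time in s.
With the tool pointing down it reaches from about 0.4 to 0.825 m from the base axis. Payload 7 kg.
Tool frame: the origin (TCP) lies between the finger pads; the fingertips stand 25 mm ahead of it and the grasp point (between the pads) lies 6 mm ahead of it; z points along the fingers, y is the line along which they close (so a half turn about z gives the same grasp; the last joint's range is limited). The gripper opens to 88 mm and grips with 3 to 60 N. Pads are 19 mm wide; open, the fingers measure 130 mm over their backs; the gripper's body (78 mm by 193 mm) begins 47 mm behind the grasp point.
Start: joints at [-56.373, 20.546, 0.682, 0, -70.136, -16.507], TCP at [0.199, -0.645, 0.252] pointing down, gripper open.
Joint ranges: [-176.03, 176.03], [-82.01, 121.73], [-58.28, 71.71], [-173.87, 95.51], [-174.79, -0.11], [-173.66, 173.66]. Speed limits (degrees/s): [136.94, 136.94, 172.46, 180, 180, 180].

### API

Orientations are given as [roll, pitch, yaw] about the fixed x, y, z axes, in that order (R = Rz(yaw) Ry(pitch) Rx(roll)).
In Python, from plant import ctrl gives the robot as it stands.
- The arm moves only by the tool drive_effector, called as name(argument=value, ...) on one line, values as JSON. Schema: {"type":"object","properties":{"moves":{"type":"array","items":{"type":"object","properties":{"dx":{"type":"number"},"dy":{"type":"number"},"dz":{"type":"number"},"twist":{"type":"number"},"aperture":{"type":"number"}},"additionalProperties":false,"required":["aperture"]},"minItems":1,"maxItems":8},"only":{"type":"string"},"quiet":{"type":"boolean"},"lines":{"type":"string"}},"required":["moves"],"additionalProperties":false}. moves is a list of rows, 1 to 8 of them, each an object with the fields dx, dy, dz (the shift in a scale on which 1.0 is 0.8 m), twist (a turn about the tool's z in a scale on which 1.0 is 360 degrees), aperture (the finger opening in m); a field left out counts as zero (the opening has to be given); each row is the pose to reach, as a shift and turn from the pose commanded when the call began, along the tool's axes at that moment; what a row does not reach only later rows make up. A row lasts 1/8 s, in which the tool goes at most 0.0625 m and 10.7 degrees, less where a joint would pass 70% of its speed; a pose out of reach is approached as far as the arm can. The fingers move at their own pace and stop on an object; the grip force is fixed at half the most. Time passes only in rows, so rows that do not move let the fingers close. The tool returns the time, the measured TCP pose, the force, the opening and the grip force at its end. only (a regular expression) keeps the lines of the reply that match it, lines (a string "A,B") keeps lines A to B, and quiet returns only ok. Input that does not fit is refused with a message, and nothing moves.
- ctrl.get_obs(): the state, without advancing time (a new reading comes with each control period).
- ctrl.snapshot(name): name is "side" or "top"; returns a dict with "frame" (384x512x3 uint8, red, green, blue), "z_map" (384x512 float32, m along the optical axis (not along the pixel's ray), 0 where there is no reading), "fovy" (degrees; the focal length in pixels is half the picture's height over the tangent of half this angle, whatever the lens; pixels are square), "cx", "cy" (the principal point, pixels), "R" (3x3) and "t" (3): a world point X has camera coordinates R X + t. Camera axes: x right, y down, z forward; pixel columns grow to the right and rows downward; lengths in m; the calibration is good to about 2 mm. A picture is of the moment at which its call begins.
- ctrl.close_job(): hands the job in; it is judged then, once.
The state is a dict: "clock": time; "joint_pos": joint angles; "qvel": joint speeds; "tau": joint torques, N m; "tool_pos": TCP position; "orientation": TCP orientation; "force": force on the tool from outside, world axes, zero at the start; "moment": the same for the moment, N m; "opening": finger opening in m; "gripper_force": force on a finger pad.
Only numpy, scipy, OpenCV 4.12 (cv2) and the standard library are available. Lean on these libraries where they do the work, as an engineer would, in place of code of your own. Each camera call takes 0.05 s, during which the arm holds its last target. There are 200 camera calls.

### The job

Make up the parts for two repairs: into the long three-compartment tray go the fan's parts, the gearbox in the wide compartment and the box-shaped capacitor and the larger bearing in the two narrow ones, one each; into the short two-compartment tray go the blender's, the black rubber coupling in the wide compartment and the smaller bearing in the narrow one. Set each part down flat on the floor of its compartment, the same way up as it is now, without dropping it, and leave the can capacitor, the nylon gear and the jar of screws where they are.

Things in the scene. Friction and masses are not known exactly. Their poses are not given: they have to be found in the camera images.
- gearbox: Fan gearbox: bare cast-metal box 48 (x) x 40 (y) mm, 24 high, dark screwed cover to 27 mm, round worm boss 20 mm across sticking out 8 mm at the +x end, thin clutch plunger with white tip at x = -12 mm, 52 mm high. 0.18 kg. Origin: on the underside, mid-width, midway along the 56 mm length with boss (housing spans x = -28 to +20 mm); z up. Grip across the 40 mm (y).
- bearing_large: The larger steel ball bearing lying flat: 40 mm outside, 17 mm bore, 12 mm high, about 65 g. Origin: centre of its underside, z up.
- capacitor_box: Box-shaped fan capacitor, black plastic, standing on its long narrow side: 44 mm (x) x 22 mm (y) and 30 mm high, four thin blade terminals on top up to 38 mm. About 60 g. Origin: centre of its underside, z up.
- coupling: Blender drive coupling: black rubber disc 44 mm in diameter, 22 mm high over its six upright lugs, brass insert in the middle. About 50 g. Origin: centre of its underside, z up.
- bearing_small: The smaller steel ball bearing lying flat: 26 mm outside, 10 mm bore, 8 mm high, about 20 g. Origin: centre of its underside, z up.
- fan_tray: Fan kit tray: the longer grey metal tray, three compartments, loose, 0.55 kg. Outside 116 (x) x 222 (y) mm, 18 high; walls and floor 3 mm thick, dividers 16 high. Compartments 110 mm in x; in y one wide (82 mm, centre y = +67 mm) and two narrow (64 mm each, centres y = -9 and -76 mm). Origin: centre of its underside, z up; its floor is at z = 3 mm.
- blender_tray: Blender kit tray: the shorter grey metal tray, two compartments, loose, 0.38 kg. Outside 116 (x) x 135 (y) mm, 18 high; walls and floor 3 mm thick, divider 16 high. Compartments 110 mm in x; in y one wide (76 mm, centre y = -26.5 mm) and one narrow (50 mm, centre y = +39.5 mm). Origin: centre of its underside, z up; its floor is at z = 3 mm.
- capacitor_can: Round aluminium can capacitor, not wanted in either kit: upright, 40 mm in diameter, 60 mm high, terminals up to 68 mm. Origin: centre of its underside, z up.
- gear: White nylon gear wheel, not wanted in either kit: flat, 54 mm over its teeth, 12 mm high, hub 20 mm across and 22 mm high. Origin: centre of its underside, z up.
- screw_jar: Small glass jar of screws with a steel lid, not wanted: 44 mm in diameter, 50 mm high. Origin: centre of its underside, z up. (Unlisted clutter, no part of the job: a black roll of tape 68 mm across, 19 mm high, at the right of the stock; a screwdriver and pliers near the robot, at most 35 mm high.)

How it is judged (in metres and radians):
At the end, for the whole second after the job is handed in: Each part lies in its own compartment as asked (box capacitor and large bearing in either narrow one): origin inside it and within 4 mm of the floor, upright within 0.15 rad, at rest below 20 mm/s and 0.3 rad/s. Can capacitor, nylon gear and screw jar within 30 mm of their starts (x of gearbox in the frame of fan_tray between -0.05 and 0.05 m and z of gearbox in the frame of fan_tray between 0 and 0.007 m and angle between each of gearbox, bearing_large, capacitor_box, coupling, bearing_small's own z axis and vertical below 0.15 rad and linear speed of each of gearbox, bearing_large, capacitor_box, coupling, bearing_small below 0.02 m/s and angular speed of each of gearbox, bearing_large, capacitor_box, coupling, bearing_small below 0.3 rad/s and x of bearing_large in the frame of fan_tray between -0.05 and 0.05 m and z of bearing_large in the frame of fan_tray between 0 and 0.007 m and x of capacitor_box in the frame of fan_tray between -0.05 and 0.05 m and z of capacitor_box in the frame of fan_tray between 0 and 0.007 m and x of coupling in the frame of blender_tray between -0.05 and 0.05 m and z of coupling in the frame of blender_tray between 0 and 0.007 m and x of bearing_small in the frame of blender_tray between -0.05 and 0.05 m and z of bearing_small in the frame of blender_tray between 0 and 0.007 m and y of gearbox in the frame of fan_tray between 0.027 and 0.107 m and y of coupling in the frame of blender_tray between -0.0635 and 0.0105 m and y of bearing_small in the frame of blender_tray between 0.0155 and 0.0635 m and ((y of bearing_large in the frame of fan_tray between -0.04 and 0.022 m and y of capacitor_box in the frame of fan_tray between -0.107 and -0.045 m) or (y of capacitor_box in the frame of fan_tray between -0.04 and 0.022 m and y of bearing_large in the frame of fan_tray between -0.107 and -0.045 m)) and distance of each of capacitor_can, gear, screw_jar from where it was at the start of the episode below 0.03 m); the robot touches nothing.
It fails at once if the can capacitor, the nylon gear or the jar of screws is moved more than 30 mm or knocked over (distance of any of capacitor_can, gear, screw_jar from where it was at the start of the episode above 0.03 m or angle between any of capacitor_can, gear, screw_jar's own z axis and vertical above 0.5 rad).
It fails at once if a part is dropped or thrown into its tray (faster than 0.7 m/s within 30 mm of the floor) ((linear speed of gearbox above 0.7 m/s and z of gearbox in the frame of fan_tray below 0.03 m and x of gearbox in the frame of fan_tray between -0.055 and 0.055 m and y of gearbox in the frame of fan_tray between -0.108 and 0.108 m) or (linear speed of bearing_large above 0.7 m/s and z of bearing_large in the frame of fan_tray below 0.03 m and x of bearing_large in the frame of fan_tray between -0.055 and 0.055 m and y of bearing_large in the frame of fan_tray between -0.108 and 0.108 m) or (linear speed of capacitor_box above 0.7 m/s and z of capacitor_box in the frame of fan_tray below 0.03 m and x of capacitor_box in the frame of fan_tray between -0.055 and 0.055 m and y of capacitor_box in the frame of fan_tray between -0.108 and 0.108 m) or (linear speed of coupling above 0.7 m/s and z of coupling in the frame of blender_tray below 0.03 m and x of coupling in the frame of blender_tray between -0.055 and 0.055 m and y of coupling in the frame of blender_tray between -0.0645 and 0.0645 m) or (linear speed of bearing_small above 0.7 m/s and z of bearing_small in the frame of blender_tray below 0.03 m and x of bearing_small in the frame of blender_tray between -0.055 and 0.055 m and y of bearing_small in the frame of blender_tray between -0.0645 and 0.0645 m)).
It also fails if it takes over 120 s, if anything falls off the work surface, if the arm or the gripper's body presses on something with over 40 N, if the wrist force passes 120 N, or if a joint passes its speed limit or range.

## Working session

There is one attempt and no reset: what is moved stays moved. The work goes in short steps, Python scripts to look and compute and a tool call to move; the robot and the scene stay as the last step left them, time stands still between calls to the robot, and variables do not carry over. Pictures are saved under pics/ and viewed, at most 14 in all, crops included, and the job is handed in when it is done.

```bash
ls; mkdir -p pics
```

Create h.py:
```python
import numpy as np,cv2
from plant import ctrl
def snap(n,f=None):
    s=ctrl.snapshot(n)
    if f: cv2.imwrite('pics/'+f+'.png',s['frame'][:,:,::-1])
    return s
def cloud(s):
    z=s['z_map'];h,w=z.shape
    f=h/2/np.tan(np.radians(s['fovy'])/2)
    v,u=np.mgrid[:h,:w]
    P=np.stack([(u-s['cx'])*z/f,(v-s['cy'])*z/f,z],-1)
    X=(P-s['t'])@s['R']
    X[z==0]=np.nan
    return X
```

Run:
```python
from h import *
for n in('top','side'):
    s=snap(n,n+'0');X=cloud(s);np.savez(n+'0.npz',X=X,f=s['frame'])
    print(n,s['fovy'],s['cx'],s['cy'],(-s['R'].T@s['t']).round(3),s['R'].round(2).tolist(),np.nanmin(X,(0,1)),np.nanmax(X,(0,1)))
o=ctrl.get_obs();print({k:np.round(v,3) for k,v in o.items()})
```

```text
pics
plant.py
top 53.80021838036272 250.57567493672428 191.31500987932617 [ 0.412 -0.014  0.907] [[-0.01, -1.0, -0.02], [-0.99, 0.01, -0.12], [0.12, 0.02, -0.99]] [ 0.08163483 -1.20852905 -0.76474765] [1.55626458 1.20027066 0.37950642]
side 50.69300185019768 252.24609783420823 184.95439146922797 [0.093 0.573 0.804] [[-0.79, -0.61, 0.0], [-0.44, 0.57, -0.69], [0.42, -0.55, -0.72]] [-0.13463571 -1.6635136  -0.76879404] [2.31384883 0.6602093  0.61330038]
{'clock': np.float64(0.1), 'joint_pos': array([-5.6374e+01,  2.0588e+01,  6.3700e-01, -1.7000e-02, -7.0137e+01,
       -1.6507e+01]), 'qvel': array([-0.005, -0.098,  0.331,  0.165, -0.077, -0.043]), 'tau': array([-3.0000e-03, -5.8416e+01,  2.9375e+01,  7.0150e+00,  1.0000e-02,
       -0.0000e+00]), 'tool_pos': array([ 0.199, -0.645,  0.251]), 'orientation': array([ 1.79912e+02, -9.00000e-03, -1.62887e+02]), 'force': array([ 0.391,  0.42 , -0.56 ]), 'moment': array([ 0.047,  0.05 , -0.021]), 'gripper_force': np.float64(0.0), 'opening': np.float64(0.088)}
```

View pics/top0.png

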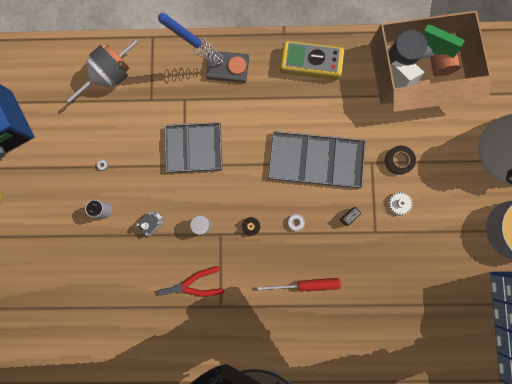

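View pics/side0.png

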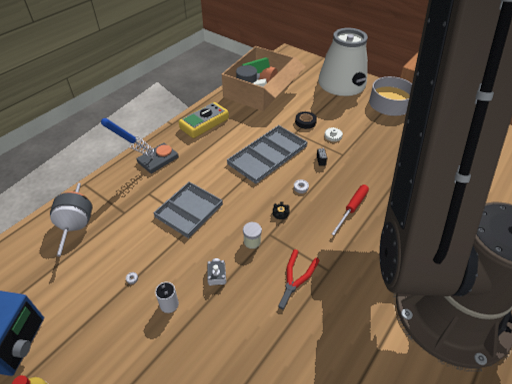

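The top picture shows, left to right: the small bearing (101,165), can (97,209), gearbox (149,224), jar (200,225), coupling (251,226), large bearing (296,222), box capacitor (350,215) and gear (400,203). The blender tray is at (193,148) and the fan tray at (317,160). The side view agrees. Next I measure both clouds.

Run:
```python
from h import *
seeds=dict(bs=(101,165),can=(97,209),gb=(149,224),jar=(200,225),coup=(251,226),bl=(296,222),cap=(350,215),gear=(400,203),bt=(193,148),ft=(317,160),drv=(300,285),tape=(400,159))
D={n:np.load(n+'0.npz')['X'] for n in('top','side')}
for n in D:
    X=D[n];m=(X[...,2]<.02)&(X[...,2]>-.02)&(X[...,0]>.3)&(X[...,0]<.8)&(abs(X[...,1])<.5)
    p=X[m];A=np.c_[p[:,:2],np.ones(len(p))]
    g=np.abs(p[:,2])<.015
    for _ in range(6):
        c=np.linalg.lstsq(A[g],p[g,2],rcond=None)[0];g=np.abs(p[:,2]-A@c)<.003
    print(n,'plane',c, 'std',np.std((p[:,2]-A@c)[g]))
    H=X[...,2]-(X[...,:2]@c[:2]+c[2]);D[n]=np.dstack([X[...,:2],H])
def rect(p):
    (c,w,a)=cv2.minAreaRect((p[:,:2]*1000).astype(np.float32));return np.round(c,1),np.round(w,1),round(a,1)
T=D['top'];m=np.nan_to_num(T[...,2]>.004).astype(np.uint8)
n,L,st,ce=cv2.connectedComponentsWithStats(m,connectivity=4)
for k,(u,v) in seeds.items():
    w=L[v-6:v+7,u-6:u+7];w=w[w>0]
    if not len(w): print(k,'none');continue
    l=np.bincount(w).argmax();p=T[L==l];hi=np.percentile(p[:,2],[50,90,99])
    c,wd,a=rect(p); r=max(wd)/2000*.8+.02
    # top-level points in both views
    S=D['side'].reshape(-1,3);q=S[(np.hypot(S[:,0]-c[0]/1e3,S[:,1]-c[1]/1e3)<r)&(S[:,2]>.004)]
    print(k,'N',len(p),'rect',c,wd,a,'h',hi.round(4),'| side',rect(q) if len(q)>5 else '',np.percentile(q[:,2],[50,90,99]).round(4) if len(q) else '')
f=np.load('top0.npz')['f'];cv2.imwrite('pics/z.png',cv2.resize(f[110:250,80:420],None,fx=2.35,fy=2.35,interpolation=cv2.INTER_CUBIC)[:,:,::-1])
np.savez('flat.npz',**D)
```

```text
top plane [ 0.00062379 -0.00023312  0.00099615] std 0.0013981565278623513
side plane [ 0.00122396 -0.00032771  0.00041631] std 0.0013291710320040746
bs N 85 rect [592.9 362. ] [24.8 24.2] 2.6 h [0.0073 0.0094 0.0111] | side (array([595.8, 362.4]), array([26.4, 26. ]), 54.1) [0.0071 0.0093 0.0106]
can N 399 rect [483.2 354. ] [39.8 38.9] 66.9 h [0.0584 0.0609 0.0647] | side (array([486.7, 353.2]), array([39.7, 46.4]), 56.0) [0.0576 0.0612 0.0664]
gb N 418 rect [451.6 236.6] [39.7 55.4] 42.3 h [0.0266 0.0304 0.0522] | side (array([451.1, 240.3]), array([55.5, 60.3]), 77.4) [0.0261 0.0317 0.0507]
jar N 323 rect [442.9 117.8] [44.1 40.7] 88.9 h [0.0498 0.0519 0.0529] | side (array([444.8, 117.9]), array([42.9, 42.6]), 14.6) [0.0481 0.051  0.0526]
coup N 269 rect [440.1   2.4] [40.1 41.8] 89.1 h [0.0155 0.0224 0.0245] | side (array([440.2,   2.9]), array([42.6, 41.7]), 72.8) [0.0157 0.0216 0.0234]
bl N 186 rect [ 448.3 -104.9] [38.1 37.5] 89.3 h [0.0115 0.0136 0.0157] | side (array([ 449.6, -104.9]), array([39. , 39.8]), 85.8) [0.0115 0.0133 0.0149]
cap N 216 rect [ 459.6 -229.7] [22.  43
[... 191 characters left out ...]
| side (array([ 490.4, -351.2]), array([52.3, 54.8]), 29.5) [0.0117 0.0212 0.0239]
bt N 653 rect [632.5 139.6] [117.3 135.1] 1.9 h [0.0145 0.019  0.0208] | side (array([633.5, 139.6]), array([118.2, 135.8]), 1.7) [0.0086 0.0178 0.0202]
ft N 7 rect [ 601.6 -160.8] [5.1 6.7] 45.1 h [0.0049 0.0062 0.0065] | side (array([ 604. , -162.9]), array([36.1, 30.1]), 9.3) [0.0048 0.0054 0.006 ]
drv N 581 rect [ 302.3 -105. ] [ 25.1 188.7] 3.0 h [0.0221 0.026  0.0285] | side (array([ 297.1, -106.2]), array([103.6, 188.5]), 5.4) [0.0253 0.5549 0.5687]
tape N 562 rect [ 592.6 -355.6] [67.4 65.7] 89.6 h [0.0183 0.0206 0.0222] | side (array([ 594.7, -356.1]), array([66.7, 70.1]), 36.7) [0.0172 0.0204 0.022 ]
```

View pics/z.png

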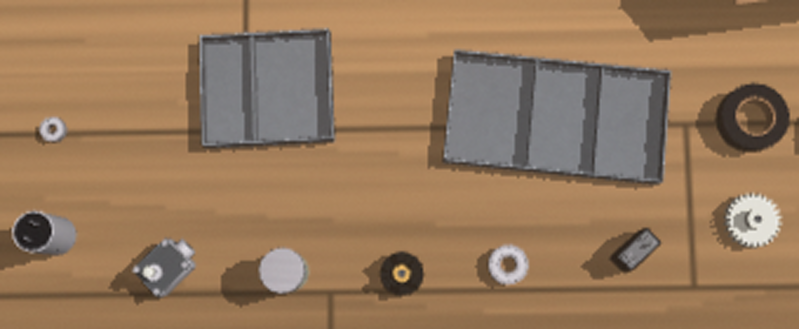

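The crop shows the wide compartment at the left (+y) of the fan tray, near (485,110), and at the right of the blender tray, near (290,88). The gearbox boss points up-right at (185,247). The sizes and heights I measured match the listed ones. The fan tray is still to measure.

Add to h.py:
```python
def go(X,Y,Z,yaw):
    """tool-axes shift and turn from the measured pose to a tool-down world pose"""
    o=ctrl.get_obs();p=o['tool_pos'];c=np.radians(o['orientation'][2]);d=np.array([X,Y,Z])-p
    t=(o['orientation'][2]-yaw+180)%360-180
    j6=yaw+90-np.degrees(np.arctan2(Y,X))
    print('clk %.2f shift'%o['clock'],np.round([np.cos(c)*d[0]+np.sin(c)*d[1],np.sin(c)*d[0]-np.cos(c)*d[1],-d[2]],4),'turn %.1f'%t,'dist %.3f j6~%.0f'%(np.hypot(d[0],d[1]),j6))
```

Run:
```python
from h import *
D=np.load('flat.npz')
for n in D:
    P=D[n].reshape(-1,3)
    for nm,lo,hi,comps in(('fan',(.52,-.29),(.69,-.03),(67,-9,-76)),('bl',(.55,.05),(.72,.23),(-26.5,39.5))):
        q=P[(P[:,0]>lo[0])&(P[:,0]<hi[0])&(P[:,1]>lo[1])&(P[:,1]<hi[1])]
        r=q[q[:,2]>.009];c,w,a=cv2.minAreaRect((r[:,:2]*1000).astype(np.float32));
        a=a if a<45 else a-90
        k=np.radians(a);c=np.array(c)
        print(n,nm,c.round(1),np.round(w,1),round(a,2),'rim',np.percentile(r[:,2],90).round(4))
        l=(q[:,:2]*1000-c)@np.array([[np.cos(k),-np.sin(k)],[np.sin(k),np.cos(k)]])
        h,e=np.histogram(l[:,1][(abs(l[:,0])<45)&(q[:,2]>.010)],np.arange(-114,116,6))
        print('  divider y:',[(int(e[i])+3) for i in range(len(h)) if h[i]>max(6,h.max()*.4)])
        for y in comps:
            f=q[(abs(l[:,0])<35)&(abs(l[:,1]-y)<15)]
            print('  comp',y,'world',(c+[-np.sin(k)*y,np.cos(k)*y]).round(1),'floor',np.nanmedian(f[:,2]).round(4))
go(.46,-.229,.12,-49)
```

```text
top fan [ 597.8 -157.7] [222.4 116.7] -6.78 rim 0.0189
  divider y: [-111, -45, -39, 27, 111]
  comp 67 world [605.7 -91.2] floor 0.0027
  comp -9 world [ 596.7 -166.7] floor 0.003
  comp -76 world [ 588.8 -233.2] floor 0.0029
top bl [632.5 139.6] [117.3 135.1] 1.85 rim 0.0194
  divider y: [-69, -63, 9, 15, 63, 69]
  comp -26.5 world [633.3 113.1] floor 0.0028
  comp 39.5 world [631.2 179. ] floor 0.0029
side fan [ 599.3 -158.3] [226.2 119.6] -6.97 rim 0.0186
  divider y: [-111, -39, 27, 111]
  comp 67 world [607.4 -91.8] floor 0.0027
  comp -9 world [ 598.2 -167.2] floor 0.0028
  comp -76 world [ 590.1 -233.7] floor 0.0026
side bl [633.7 139.2] [118.3 136.7] 2.19 rim 0.0187
  divider y: [-69, -63, 15, 63, 69]
  comp -26.5 world [634.7 112.8] floor 0.0029
  comp 39.5 world [632.2 178.7] floor 0.0027
clk 0.10 shift [-0.3722  0.3204  0.1307] turn -113.9 dist 0.491 j6~67
```

The rows are not in the units I measure in: shifts go in shares of 0.8 m and turns go in shares of 360 degrees. I convert before sending: -0.372 m / 0.8 = -0.465, 0.15 m / 0.8 = 0.1875, -80 degrees / 360 = -0.2222.

drive_effector(moves=[{"dx": -0.075,"dy": 0.0625,"dz": 0.0125,"twist": -0.0278,"aperture": 0.06},{"dx": -0.15,"dy": 0.125,"dz": 0.025,"twist": -0.0556,"aperture": 0.06},{"dx": -0.2125,"dy": 0.1875,"dz": 0.0375,"twist": -0.0833,"aperture": 0.06},{"dx": -0.275,"dy": 0.2375,"dz": 0.05,"twist": -0.1111,"aperture": 0.06},{"dx": -0.325,"dy": 0.2875,"dz": 0.0625,"twist": -0.1389,"aperture": 0.06},{"dx": -0.375,"dy": 0.325,"dz": 0.075,"twist": -0.1667,"aperture": 0.06},{"dx": -0.425,"dy": 0.3625,"dz": 0.1,"twist": -0.1944,"aperture": 0.06},{"dx": -0.465,"dy": 0.4,"dz": 0.125,"twist": -0.2222,"aperture": 0.06}])

```text
clock: 1.1
tool_pos: [0.4596, -0.2306, 0.1527]
orientation: [-179.9, -0.0, -82.5]
force: [1.4, -0.1, 0.0]
opening: 0.0601
gripper_force: 0.0
```

```bash
python3 -c "
from h import *
go(.4595,-.229,.12,-49.2)"
```

```text
clk 1.10 shift [-0.0016 -0.0001  0.0327] turn -33.3 dist 0.002 j6~67
```

In the tool's units: 0.123 m / 0.8 = 0.1538, 0.06 m / 0.8 = 0.075, -33.3 degrees / 360 = -0.0925.

drive_effector(moves=[{"dx": -0.0013,"dz": 0.025,"twist": -0.0278,"aperture": 0.06},{"dx": -0.0013,"dz": 0.05,"twist": -0.0556,"aperture": 0.06},{"dx": -0.0013,"dz": 0.0625,"twist": -0.0833,"aperture": 0.06},{"dx": -0.0013,"dz": 0.075,"twist": -0.0925,"aperture": 0.06},{"dx": -0.0013,"dz": 0.1125,"twist": -0.0925,"aperture": 0.06},{"dx": -0.0013,"dz": 0.1375,"twist": -0.0925,"aperture": 0.06},{"dx": -0.0013,"dz": 0.1538,"twist": -0.0925,"aperture": 0.06},{"dx": -0.0013,"dz": 0.1538,"twist": -0.0925,"aperture": 0.06}])

```text
clock: 2.1
tool_pos: [0.4577, -0.2313, 0.029]
orientation: [179.9, 0.1, -49.6]
force: [0.2, -0.7, 0.5]
opening: 0.06
gripper_force: 0.0
```

drive_effector(moves=[{"aperture": 0.01},{"aperture": 0.01},{"aperture": 0.01},{"aperture": 0.01},{"aperture": 0.01},{"aperture": 0.01}])

```text
clock: 2.85
tool_pos: [0.4585, -0.2314, 0.0301]
orientation: [-180.0, -0.0, -49.6]
force: [-0.5, 1.1, 4.4]
opening: 0.0222
gripper_force: 30.0
```

```bash
python3 -c "
from h import *
go(.5895,-.2335,.15,-96.9)"
```

```text
clk 2.85 shift [ 0.0865 -0.0983 -0.1199] turn 47.3 dist 0.131 j6~15
```

In the tool's units: -0.12 m / 0.8 = -0.15, -0.0983 m / 0.8 = -0.1229, 47.3 degrees / 360 = 0.1314.

drive_effector(moves=[{"dz": -0.0375,"aperture": 0.01},{"dz": -0.1,"aperture": 0.01},{"dx": 0.0375,"dy": -0.0375,"dz": -0.15,"twist": 0.0278,"aperture": 0.01},{"dx": 0.0625,"dy": -0.075,"dz": -0.15,"twist": 0.0556,"aperture": 0.01},{"dx": 0.0938,"dy": -0.1063,"dz": -0.15,"twist": 0.0833,"aperture": 0.01},{"dx": 0.1081,"dy": -0.1229,"dz": -0.15,"twist": 0.1111,"aperture": 0.01},{"dx": 0.1081,"dy": -0.1229,"dz": -0.15,"twist": 0.1314,"aperture": 0.01},{"dx": 0.1081,"dy": -0.1229,"dz": -0.15,"twist": 0.1314,"aperture": 0.01}])

```text
clock: 3.85
tool_pos: [0.5889, -0.2334, 0.1491]
orientation: [179.9, 0.0, -96.8]
force: [0.5, 0.4, 0.2]
opening: 0.0218
gripper_force: 30.0
```

```bash
python3 -c "
from h import *
go(.5895,-.2335,.034,-96.9)"
```

```text
clk 3.85 shift [ 1.000e-04 -6.000e-04  1.151e-01] turn 0.1 dist 0.001 j6~15
```

In the tool's units: 0.115 m / 0.8 = 0.1438, 0.11 m / 0.8 = 0.1375.

drive_effector(moves=[{"dz": 0.05,"aperture": 0.01},{"dz": 0.1,"aperture": 0.01},{"dz": 0.125,"aperture": 0.01},{"dz": 0.1375,"aperture": 0.01},{"dz": 0.1438,"aperture": 0.01},{"dz": 0.1438,"aperture": 0.01}])

```text
clock: 4.6
tool_pos: [0.5895, -0.2335, 0.0353]
orientation: [-180.0, -0.0, -96.8]
force: [-0.0, 0.6, 0.7]
opening: 0.0217
gripper_force: 30.0
```

```bash
python3 -c "
from h import *
go(.5895,-.2335,.033,-96.9)"
```

```text
clk 4.60 shift [-0.      0.      0.0023] turn 0.1 dist 0.000 j6~15
```

In the tool's units: 0.002 m / 0.8 = 0.0025, 0.001 m / 0.8 = 0.0013.

drive_effector(moves=[{"dz": 0.0013,"aperture": 0.01},{"dz": 0.0025,"aperture": 0.01},{"dz": 0.0025,"aperture": 0.01}])

```text
clock: 4.97
tool_pos: [0.5894, -0.2335, 0.0332]
orientation: [-180.0, 0.0, -96.9]
force: [0.7, 0.1, 0.2]
opening: 0.0219
gripper_force: 30.0
```

drive_effector(moves=[{"aperture": 0.05},{"aperture": 0.05},{"aperture": 0.05},{"aperture": 0.05}])

```text
clock: 5.48
tool_pos: [0.5892, -0.2335, 0.0328]
orientation: [180.0, -0.0, -96.9]
force: [0.5, 0.6, -0.2]
opening: 0.0491
gripper_force: 0.0
```

drive_effector(moves=[{"dz": -0.025,"aperture": 0.05},{"dz": -0.075,"aperture": 0.05},{"dz": -0.125,"aperture": 0.06},{"dz": -0.15,"aperture": 0.06}])

```text
clock: 5.98
tool_pos: [0.5901, -0.2337, 0.1555]
orientation: [-179.8, -0.0, -96.9]
force: [0.2, 0.1, -1.2]
opening: 0.0593
gripper_force: 0.0
```

```bash
python3 -c "
from h import *
go(.449,-.105,.15,-96.9)"
```

```text
clk 5.97 shift [-0.1109  0.1555  0.0055] turn 0.0 dist 0.191 j6~6
```

In the tool's units: 0.155 m / 0.8 = 0.1938, 0.12 m / 0.8 = 0.15.

drive_effector(moves=[{"dx": -0.0375,"dy": 0.05,"aperture": 0.07},{"dx": -0.075,"dy": 0.1,"aperture": 0.07},{"dx": -0.1125,"dy": 0.15,"aperture": 0.07},{"dx": -0.1388,"dy": 0.1938,"dz": 0.0063,"aperture": 0.07},{"dx": -0.1388,"dy": 0.1938,"dz": 0.05,"aperture": 0.07},{"dx": -0.1388,"dy": 0.1938,"dz": 0.1,"aperture": 0.07},{"dx": -0.1388,"dy": 0.1938,"dz": 0.125,"aperture": 0.07},{"dx": -0.1388,"dy": 0.1938,"dz": 0.125,"aperture": 0.07}])

```text
clock: 6.98
tool_pos: [0.4476, -0.1049, 0.0518]
orientation: [179.8, -0.1, -96.9]
force: [0.1, 0.2, 0.3]
opening: 0.0698
gripper_force: 0.0
```

```bash
python3 -c "
from h import *
go(.449,-.105,.0275,-96.9)"
```

```text
clk 6.97 shift [-0.     -0.0014  0.0243] turn 0.0 dist 0.001 j6~6
```

In the tool's units: 0.025 m / 0.8 = 0.0313, 0.022 m / 0.8 = 0.0275.

drive_effector(moves=[{"dy": -0.0013,"dz": 0.0188,"aperture": 0.07},{"dy": -0.0013,"dz": 0.0275,"aperture": 0.07},{"dy": -0.0013,"dz": 0.0313,"aperture": 0.07},{"dy": -0.0013,"dz": 0.0313,"aperture": 0.07}])

```text
clock: 7.48
tool_pos: [0.4498, -0.1048, 0.0282]
orientation: [-180.0, 0.0, -96.9]
force: [0.1, -0.7, 0.2]
opening: 0.0697
gripper_force: 0.0
```

drive_effector(moves=[{"aperture": 0.02},{"aperture": 0.02},{"aperture": 0.02},{"aperture": 0.02},{"aperture": 0.02}])

```text
clock: 8.1
tool_pos: [0.4496, -0.1048, 0.0279]
orientation: [180.0, -0.0, -96.9]
force: [-1.4, 0.8, 2.5]
opening: 0.0388
gripper_force: 30.0
```

```bash
python3 -c "
from h import *
go(.5975,-.167,.15,-96.9)"
```

```text
clk 8.10 shift [ 0.044  -0.1543 -0.1221] turn 0.0 dist 0.160 j6~9
```

In the tool's units: -0.1543 m / 0.8 = -0.1929, -0.12 m / 0.8 = -0.15.

drive_effector(moves=[{"dz": -0.0375,"aperture": 0.02},{"dz": -0.1,"aperture": 0.02},{"dx": 0.0125,"dy": -0.0625,"dz": -0.15,"aperture": 0.02},{"dx": 0.0313,"dy": -0.125,"dz": -0.15,"aperture": 0.02},{"dx": 0.055,"dy": -0.1929,"dz": -0.15,"aperture": 0.02},{"dx": 0.055,"dy": -0.1929,"dz": -0.15,"aperture": 0.02}])

```text
clock: 8.85
tool_pos: [0.6, -0.1685, 0.1463]
orientation: [180.0, -0.0, -97.0]
force: [-1.1, 0.2, -1.3]
opening: 0.0385
gripper_force: 30.0
```

drive_effector(moves=[{"dz": 0.05,"aperture": 0.02},{"dz": 0.1,"aperture": 0.02},{"dz": 0.125,"aperture": 0.02},{"dz": 0.14,"aperture": 0.02},{"dz": 0.1456,"aperture": 0.02},{"dz": 0.1456,"aperture": 0.02}])

```text
clock: 9.6
tool_pos: [0.5979, -0.1669, 0.032]
orientation: [-180.0, 0.0, -96.9]
force: [-0.1, 0.3, -0.7]
opening: 0.0391
gripper_force: 30.0
```

```bash
python3 -c "
from h import *
go(.5975,-.167,.031,-96.9)"
```

```text
clk 9.60 shift [0.0001 0.0004 0.001 ] turn 0.0 dist 0.000 j6~9
```

In the tool's units: 0.001 m / 0.8 = 0.0013.

drive_effector(moves=[{"dz": 0.0013,"aperture": 0.02},{"dz": 0.0013,"aperture": 0.02},{"dz": 0.0013,"aperture": 0.054},{"dz": 0.0013,"aperture": 0.054},{"dz": 0.0013,"aperture": 0.054},{"dz": 0.0013,"aperture": 0.054}])

```text
clock: 10.35
tool_pos: [0.5975, -0.167, 0.0303]
orientation: [180.0, -0.0, -96.9]
force: [-0.0, 0.1, 0.0]
opening: 0.0539
gripper_force: 0.0
```

drive_effector(moves=[{"dz": -0.025,"aperture": 0.054},{"dz": -0.075,"aperture": 0.054},{"dz": -0.1375,"aperture": 0.07},{"dz": -0.175,"aperture": 0.07}])

```text
clock: 10.85
tool_pos: [0.5983, -0.1671, 0.1731]
orientation: [-179.8, 0.0, -96.9]
force: [0.1, 0.2, -0.2]
opening: 0.0673
gripper_force: 0.0
```

```bash
python3 -c "
from h import *
s=snap('top','t1');cv2.imwrite('pics/t1c.png',cv2.resize(s['frame'][110:250,80:420],None,fx=2.35,fy=2.35)[:,:,::-1])
go(.4515,.237,.15,-47.7)"
```

```text
clk 10.90 shift [-0.3839  0.1954  0.0269] turn -49.1 dist 0.431 j6~15
```

View pics/t1c.png

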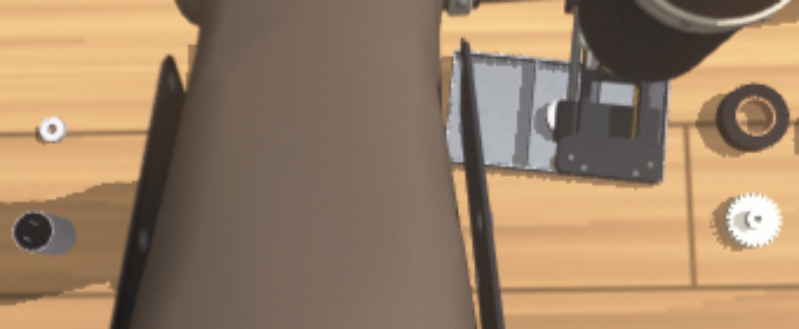

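The bearing shows at (552,115), lying in the middle compartment; the arm hides the rest. I go on to the gearbox.

In the tool's units: -0.384 m / 0.8 = -0.48, 0.195 m / 0.8 = 0.2438, -49.1 degrees / 360 = -0.1364.

drive_effector(moves=[{"dx": -0.0688,"dy": 0.035,"twist": -0.0194,"aperture": 0.07},{"dx": -0.1375,"dy": 0.07,"twist": -0.0389,"aperture": 0.07},{"dx": -0.2063,"dy": 0.105,"twist": -0.0583,"aperture": 0.07},{"dx": -0.275,"dy": 0.14,"twist": -0.0778,"aperture": 0.07},{"dx": -0.3438,"dy": 0.175,"twist": -0.0972,"aperture": 0.07},{"dx": -0.4125,"dy": 0.21,"dz": 0.0125,"twist": -0.1167,"aperture": 0.07},{"dx": -0.48,"dy": 0.2438,"dz": 0.0338,"twist": -0.1364,"aperture": 0.07},{"dx": -0.48,"dy": 0.2438,"dz": 0.0338,"twist": -0.1364,"aperture": 0.07}])

```text
clock: 11.9
tool_pos: [0.4483, 0.2405, 0.1422]
orientation: [179.9, 0.0, -47.4]
force: [0.7, -1.1, -0.2]
opening: 0.07
gripper_force: 0.0
```

```bash
python3 -c "
from h import *
go(.4515,.237,.0285,-47.7)"
```

```text
clk 11.90 shift [0.0048 0.     0.1137] turn 0.3 dist 0.005 j6~15
```

In the tool's units: 0.1 m / 0.8 = 0.125, 0.085 m / 0.8 = 0.1063, 0.3 degrees / 360 = 0.0008.

drive_effector(moves=[{"dx": 0.0025,"dz": 0.0375,"twist": 0.0008,"aperture": 0.07},{"dx": 0.0025,"dz": 0.075,"twist": 0.0008,"aperture": 0.07},{"dx": 0.0025,"dz": 0.1063,"twist": 0.0008,"aperture": 0.07},{"dx": 0.0025,"dz": 0.125,"twist": 0.0008,"aperture": 0.07},{"dx": 0.0025,"dz": 0.125,"twist": 0.0008,"aperture": 0.07}])

```text
clock: 12.52
tool_pos: [0.4511, 0.2353, 0.0426]
orientation: [179.9, -0.0, -48.1]
force: [-0.2, -0.3, 1.2]
opening: 0.0701
gripper_force: 0.0
```

```bash
python3 -c "
from h import *
go(.4515,.237,.0285,-47.7)"
```

```text
clk 12.53 shift [-0.001  -0.0015  0.0141] turn -0.4 dist 0.002 j6~15
```

In the tool's units: 0.014 m / 0.8 = 0.0175, 0.007 m / 0.8 = 0.0088.

drive_effector(moves=[{"dx": -0.0038,"dy": -0.0013,"dz": 0.0088,"aperture": 0.07},{"dx": -0.0038,"dy": -0.0013,"dz": 0.0175,"aperture": 0.07},{"dx": -0.0038,"dy": -0.0013,"dz": 0.0175,"aperture": 0.07},{"dx": -0.0038,"dy": -0.0013,"dz": 0.0175,"aperture": 0.025},{"dx": -0.0038,"dy": -0.0013,"dz": 0.0175,"aperture": 0.025},{"dx": -0.0038,"dy": -0.0013,"dz": 0.0175,"aperture": 0.025},{"dx": -0.0038,"dy": -0.0013,"dz": 0.0175,"aperture": 0.025},{"dx": -0.0038,"dy": -0.0013,"dz": 0.0175,"aperture": 0.025}])

```text
clock: 13.52
tool_pos: [0.4501, 0.2391, 0.0295]
orientation: [-180.0, 0.0, -48.1]
force: [-0.4, -0.1, 1.8]
opening: 0.0399
gripper_force: 29.9
```

```bash
python3 -c "
from h import *
go(.606,-.0915,.15,-96.9)"
```

```text
clk 13.53 shift [ 0.3502  0.1049 -0.1205] turn 48.8 dist 0.366 j6~2
```

In the tool's units: 0.305 m / 0.8 = 0.3813, 0.25 m / 0.8 = 0.3125, 44 degrees / 360 = 0.1222.

drive_effector(moves=[{"dz": -0.0375,"aperture": 0.025},{"dz": -0.1,"aperture": 0.025},{"dx": 0.0375,"dy": 0.0125,"dz": -0.1625,"twist": 0.0139,"aperture": 0.025},{"dx": 0.1063,"dy": 0.0313,"dz": -0.1625,"twist": 0.0333,"aperture": 0.025},{"dx": 0.175,"dy": 0.0525,"dz": -0.1625,"twist": 0.0556,"aperture": 0.025},{"dx": 0.2438,"dy": 0.0725,"dz": -0.1625,"twist": 0.0778,"aperture": 0.025},{"dx": 0.3125,"dy": 0.0938,"dz": -0.1625,"twist": 0.1,"aperture": 0.025},{"dx": 0.3813,"dy": 0.1138,"dz": -0.1625,"twist": 0.1222,"aperture": 0.025}])

```text
clock: 14.52
tool_pos: [0.5862, -0.0505, 0.1589]
orientation: [180.0, 0.0, -92.3]
force: [0.9, 0.8, -1.8]
opening: 0.0397
gripper_force: 29.9
```

```bash
python3 -c "
from h import *
go(.606,-.0885,.12,-96.9)"
```

```text
clk 14.53 shift [ 0.0371 -0.0213  0.0389] turn 4.6 dist 0.043 j6~1
```

In the tool's units: 0.04 m / 0.8 = 0.05, 0.037 m / 0.8 = 0.0463, 4.6 degrees / 360 = 0.0128.

drive_effector(moves=[{"dx": 0.0313,"dy": -0.0188,"dz": 0.0125,"twist": 0.0069,"aperture": 0.025},{"dx": 0.0463,"dy": -0.0263,"dz": 0.025,"twist": 0.0128,"aperture": 0.025},{"dx": 0.0463,"dy": -0.0263,"dz": 0.0375,"twist": 0.0128,"aperture": 0.025},{"dx": 0.0463,"dy": -0.0263,"dz": 0.05,"twist": 0.0128,"aperture": 0.025},{"dx": 0.0463,"dy": -0.0263,"dz": 0.05,"twist": 0.0128,"aperture": 0.025},{"dx": 0.0463,"dy": -0.0263,"dz": 0.05,"twist": 0.0128,"aperture": 0.025}])

```text
clock: 15.28
tool_pos: [0.6059, -0.0857, 0.1198]
orientation: [-180.0, 0.0, -96.6]
force: [0.7, 0.1, -1.8]
opening: 0.0395
gripper_force: 29.9
```

```bash
python3 -c "
from h import *
go(.606,-.0885,.0335,-96.9)"
```

```text
clk 15.28 shift [ 0.0028 -0.0004  0.0863] turn 0.3 dist 0.003 j6~1
```

In the tool's units: 0.084 m / 0.8 = 0.105, 0.08 m / 0.8 = 0.1.

drive_effector(moves=[{"dx": 0.0038,"dz": 0.0375,"aperture": 0.025},{"dx": 0.0038,"dz": 0.0688,"aperture": 0.025},{"dx": 0.0038,"dz": 0.09,"aperture": 0.025},{"dx": 0.0038,"dz": 0.1,"aperture": 0.025},{"dx": 0.0038,"dz": 0.105,"aperture": 0.025},{"dx": 0.0038,"dz": 0.105,"aperture": 0.025}])

```text
clock: 16.02
tool_pos: [0.6057, -0.0894, 0.0357]
orientation: [-180.0, 0.0, -96.7]
force: [-0.2, -0.5, -1.3]
opening: 0.0399
gripper_force: 29.9
```

```bash
python3 -c "
from h import *
go(.606,-.0885,.0328,-96.9)"
```

```text
clk 16.02 shift [-0.0009 -0.0002  0.0029] turn 0.2 dist 0.001 j6~1
```

In the tool's units: 0.003 m / 0.8 = 0.0038, 0.002 m / 0.8 = 0.0025.

drive_effector(moves=[{"dz": 0.0013,"aperture": 0.025},{"dz": 0.0025,"aperture": 0.025},{"dz": 0.0038,"aperture": 0.025},{"dz": 0.0038,"aperture": 0.025},{"dz": 0.0038,"aperture": 0.025}])

```text
clock: 16.65
tool_pos: [0.6055, -0.0895, 0.0325]
orientation: [-180.0, 0.0, -96.7]
force: [-0.8, 0.6, 0.8]
opening: 0.0398
gripper_force: 29.9
```

drive_effector(moves=[{"aperture": 0.054},{"aperture": 0.054},{"aperture": 0.054}])

```text
clock: 17.02
tool_pos: [0.6055, -0.0895, 0.0324]
orientation: [-180.0, 0.0, -96.7]
force: [-1.3, 0.4, 0.2]
opening: 0.0538
gripper_force: 0.0
```

drive_effector(moves=[{"dz": -0.025,"aperture": 0.054},{"dz": -0.075,"aperture": 0.054},{"dz": -0.1375,"aperture": 0.07},{"dz": -0.1625,"aperture": 0.07}])

```text
clock: 17.52
tool_pos: [0.6068, -0.0894, 0.1658]
orientation: [-179.7, 0.0, -96.7]
force: [0.1, 1.0, -0.5]
opening: 0.0671
gripper_force: 0.0
```

```bash
python3 -c "
from h import *
go(.440,.0025,.12,-88)"
```

```text
clk 17.52 shift [-0.072   0.1763  0.0458] turn -8.7 dist 0.190 j6~2
```

In the tool's units: 0.176 m / 0.8 = 0.22, 0.12 m / 0.8 = 0.15, -8.7 degrees / 360 = -0.0242.

drive_effector(moves=[{"dx": -0.025,"dy": 0.0625,"twist": -0.0083,"aperture": 0.07},{"dx": -0.0563,"dy": 0.1375,"dz": 0.0125,"twist": -0.0167,"aperture": 0.07},{"dx": -0.09,"dy": 0.22,"dz": 0.0375,"twist": -0.0242,"aperture": 0.07},{"dx": -0.09,"dy": 0.22,"dz": 0.0625,"twist": -0.0242,"aperture": 0.07},{"dx": -0.09,"dy": 0.22,"dz": 0.1125,"twist": -0.0242,"aperture": 0.07},{"dx": -0.09,"dy": 0.22,"dz": 0.15,"twist": -0.0242,"aperture": 0.07},{"dx": -0.09,"dy": 0.22,"dz": 0.15,"twist": -0.0242,"aperture": 0.07}])

```text
clock: 18.4
tool_pos: [0.4375, 0.002, 0.041]
orientation: [179.8, -0.1, -88.0]
force: [0.3, -0.2, 0.4]
opening: 0.07
gripper_force: 0.0
```

```bash
python3 -c "
from h import *
go(.440,.0025,.0285,-88)"
```

```text
clk 18.40 shift [-0.0004 -0.0025  0.0125] turn 0.0 dist 0.003 j6~2
```

In the tool's units: 0.014 m / 0.8 = 0.0175, 0.008 m / 0.8 = 0.01.

drive_effector(moves=[{"dy": -0.0013,"dz": 0.01,"aperture": 0.07},{"dy": -0.0013,"dz": 0.0175,"aperture": 0.07},{"dy": -0.0013,"dz": 0.0175,"aperture": 0.07},{"dy": -0.0013,"dz": 0.0175,"aperture": 0.025},{"dy": -0.0013,"dz": 0.0175,"aperture": 0.025},{"dy": -0.0013,"dz": 0.0175,"aperture": 0.025},{"dy": -0.0013,"dz": 0.0175,"aperture": 0.025},{"dy": -0.0013,"dz": 0.0175,"aperture": 0.025}])

```text
clock: 19.4
tool_pos: [0.4401, 0.0026, 0.0285]
orientation: [-180.0, 0.0, -88.0]
force: [-0.7, -0.2, 3.3]
opening: 0.0431
gripper_force: 30.0
```

```bash
python3 -c "
from h import *
go(.634,.113,.15,-88)"
```

```text
clk 19.40 shift [-0.1034 -0.1977 -0.1215] turn 0.0 dist 0.223 j6~-8
```

In the tool's units: -0.1975 m / 0.8 = -0.2469, -0.145 m / 0.8 = -0.1813.

drive_effector(moves=[{"dz": -0.0375,"aperture": 0.025},{"dz": -0.1,"aperture": 0.025},{"dx": -0.025,"dy": -0.05,"dz": -0.15,"aperture": 0.025},{"dx": -0.0563,"dy": -0.1125,"dz": -0.15,"aperture": 0.025},{"dx": -0.0938,"dy": -0.1813,"dz": -0.15,"aperture": 0.025},{"dx": -0.1288,"dy": -0.2469,"dz": -0.15,"aperture": 0.025},{"dx": -0.1288,"dy": -0.2469,"dz": -0.15,"aperture": 0.025},{"dx": -0.1288,"dy": -0.2469,"dz": -0.15,"aperture": 0.025}])

```text
clock: 20.4
tool_pos: [0.6329, 0.1122, 0.1471]
orientation: [179.9, -0.0, -88.0]
force: [-0.1, -0.3, -1.1]
opening: 0.0436
gripper_force: 30.0
```

drive_effector(moves=[{"dz": 0.05,"aperture": 0.025},{"dz": 0.1,"aperture": 0.025},{"dz": 0.125,"aperture": 0.025},{"dz": 0.1375,"aperture": 0.025},{"dz": 0.145,"aperture": 0.025},{"dz": 0.145,"aperture": 0.025}])

```text
clock: 21.15
tool_pos: [0.6338, 0.1125, 0.0329]
orientation: [-180.0, 0.0, -88.0]
force: [-0.8, -0.4, -0.3]
opening: 0.0434
gripper_force: 30.0
```

```bash
python3 -c "
from h import *
go(.634,.113,.0315,-88)"
```

```text
clk 21.15 shift [-0.0005 -0.0002  0.0014] turn 0.0 dist 0.001 j6~-8
```

In the tool's units: 0.0012 m / 0.8 = 0.0015.

drive_effector(moves=[{"dz": 0.0015,"aperture": 0.025},{"dz": 0.0015,"aperture": 0.025},{"dz": 0.0015,"aperture": 0.057},{"dz": 0.0015,"aperture": 0.057},{"dz": 0.0015,"aperture": 0.057},{"dz": 0.0015,"aperture": 0.057}])

```text
clock: 21.9
tool_pos: [0.6337, 0.1125, 0.0311]
orientation: [180.0, -0.0, -88.0]
force: [0.0, -0.8, -0.2]
opening: 0.0572
gripper_force: 0.0
```

drive_effector(moves=[{"dz": -0.025,"aperture": 0.057},{"dz": -0.075,"aperture": 0.057},{"dz": -0.125,"aperture": 0.06},{"dz": -0.15,"aperture": 0.06}])

```text
clock: 22.4
tool_pos: [0.6346, 0.1128, 0.1539]
orientation: [-179.8, 0.1, -88.0]
force: [0.0, 1.0, -0.1]
opening: 0.0598
gripper_force: 0.0
```

```bash
python3 -c "
from h import *
go(.5945,.362,.12,-48)"
```

```text
clk 22.40 shift [-0.2505  0.0312  0.0339] turn -40.0 dist 0.252 j6~11
```

In the tool's units: -0.25 m / 0.8 = -0.3125, -0.2 m / 0.8 = -0.25, -40 degrees / 360 = -0.1111.

drive_effector(moves=[{"dx": -0.0625,"dy": 0.0075,"twist": -0.0222,"aperture": 0.06},{"dx": -0.125,"dy": 0.015,"twist": -0.0444,"aperture": 0.06},{"dx": -0.1875,"dy": 0.0225,"dz": 0.0125,"twist": -0.0667,"aperture": 0.06},{"dx": -0.25,"dy": 0.0313,"dz": 0.025,"twist": -0.0889,"aperture": 0.06},{"dx": -0.3125,"dy": 0.0388,"dz": 0.0375,"twist": -0.1111,"aperture": 0.06},{"dx": -0.3125,"dy": 0.0388,"dz": 0.075,"twist": -0.1111,"aperture": 0.06},{"dx": -0.3125,"dy": 0.0388,"dz": 0.1125,"twist": -0.1111,"aperture": 0.06},{"dx": -0.3125,"dy": 0.0388,"dz": 0.1125,"twist": -0.1111,"aperture": 0.06}])

```text
clock: 23.4
tool_pos: [0.5924, 0.3601, 0.0584]
orientation: [179.7, -0.0, -48.0]
force: [-0.6, -0.9, 0.6]
opening: 0.0598
gripper_force: 0.0
```

```bash
python3 -c "
from h import *
go(.5945,.362,.0275,-48)"
```

```text
clk 23.40 shift [ 0.     -0.0029  0.0309] turn 0.0 dist 0.003 j6~11
```

In the tool's units: 0.0335 m / 0.8 = 0.0419, 0.026 m / 0.8 = 0.0325.

drive_effector(moves=[{"dy": -0.0013,"dz": 0.0188,"aperture": 0.06},{"dy": -0.0013,"dz": 0.0325,"aperture": 0.06},{"dy": -0.0013,"dz": 0.0419,"aperture": 0.06},{"dy": -0.0013,"dz": 0.0419,"aperture": 0.06}])

```text
clock: 23.9
tool_pos: [0.5945, 0.3616, 0.0271]
orientation: [179.9, -0.0, -48.0]
force: [0.7, -0.6, 0.9]
opening: 0.0598
gripper_force: 0.0
```

drive_effector(moves=[{"aperture": 0.01},{"aperture": 0.01},{"aperture": 0.01},{"aperture": 0.01},{"aperture": 0.01}])

```text
clock: 24.52
tool_pos: [0.5947, 0.362, 0.0278]
orientation: [-180.0, 0.0, -48.0]
force: [-0.4, 0.9, 1.8]
opening: 0.0242
gripper_force: 30.0
```

```bash
python3 -c "
from h import *
go(.632,.179,.15,-88)"
```

```text
clk 24.52 shift [ 0.1609  0.0948 -0.1222] turn 40.0 dist 0.187 j6~-14
```

In the tool's units: 0.161 m / 0.8 = 0.2013, 0.14 m / 0.8 = 0.175, 40 degrees / 360 = 0.1111.

drive_effector(moves=[{"dz": -0.0375,"aperture": 0.01},{"dz": -0.1,"aperture": 0.01},{"dx": 0.0375,"dy": 0.025,"dz": -0.15,"twist": 0.0278,"aperture": 0.01},{"dx": 0.075,"dy": 0.0438,"dz": -0.15,"twist": 0.05,"aperture": 0.01},{"dx": 0.125,"dy": 0.075,"dz": -0.15,"twist": 0.0722,"aperture": 0.01},{"dx": 0.175,"dy": 0.1,"dz": -0.15,"twist": 0.0944,"aperture": 0.01},{"dx": 0.2013,"dy": 0.1185,"dz": -0.15,"twist": 0.1111,"aperture": 0.01},{"dx": 0.2013,"dy": 0.1185,"dz": -0.15,"twist": 0.1111,"aperture": 0.01}])

```text
clock: 25.52
tool_pos: [0.6321, 0.1769, 0.1477]
orientation: [180.0, -0.0, -88.2]
force: [0.2, 0.2, -0.2]
opening: 0.0243
gripper_force: 30.0
```

```bash
python3 -c "
from h import *
go(.632,.179,.031,-88)
s=snap('side','s1');o=ctrl.get_obs()
p=s['R']@(o['tool_pos']-[0,0,.02])+s['t'];f=192/np.tan(np.radians(s['fovy']/2));u,v=(p[:2]/p[2]*f+[s['cx'],s['cy']]).astype(int);print(u,v)
cv2.imwrite('pics/s1c.png',cv2.resize(s['frame'][v-45:v+45,u-60:u+60],None,fx=6,fy=6,interpolation=cv2.INTER_CUBIC)[:,:,::-1])"
```

```text
clk 25.52 shift [-0.0021 -0.      0.1167] turn -0.2 dist 0.002 j6~-14
171 185
```

View pics/s1c.png

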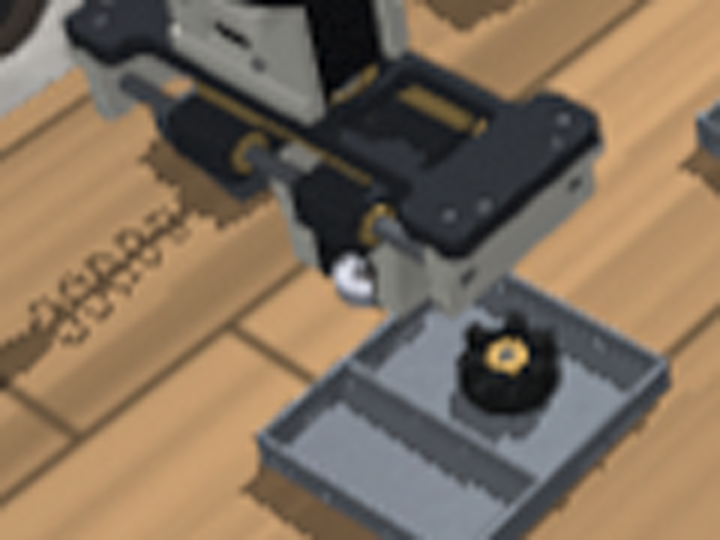

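The crop shows the small bearing held at the fingertips (353,278), roughly level. The coupling stands flat in the wide compartment (507,365).

In the tool's units: 0.115 m / 0.8 = 0.1438, 0.11 m / 0.8 = 0.1375.

drive_effector(moves=[{"dx": -0.0013,"dz": 0.05,"aperture": 0.01},{"dx": -0.0013,"dz": 0.1,"aperture": 0.01},{"dx": -0.0013,"dz": 0.125,"aperture": 0.01},{"dx": -0.0013,"dz": 0.1375,"aperture": 0.01},{"dx": -0.0013,"dz": 0.1438,"aperture": 0.01},{"dx": -0.0013,"dz": 0.1438,"aperture": 0.01}])

```text
clock: 26.32
tool_pos: [0.6322, 0.1803, 0.0331]
orientation: [-180.0, 0.0, -87.9]
force: [0.0, -0.9, 0.1]
opening: 0.0243
gripper_force: 30.0
```

drive_effector(moves=[{"dz": 0.0013,"aperture": 0.01},{"dz": 0.0013,"aperture": 0.01},{"dz": 0.0013,"aperture": 0.01}])

```text
clock: 26.7
tool_pos: [0.6321, 0.1799, 0.0321]
orientation: [-180.0, 0.0, -88.0]
force: [-0.2, -0.7, 0.3]
opening: 0.0245
gripper_force: 30.0
```

```bash
python3 -c "
from h import *
go(.632,.179,.031,-88)"
```

```text
clk 26.70 shift [0.0009 0.0002 0.0011] turn 0.0 dist 0.001 j6~-14
```

In the tool's units: 0.0013 m / 0.8 = 0.0016.

drive_effector(moves=[{"dz": 0.0016,"aperture": 0.01},{"dz": 0.0016,"aperture": 0.01},{"dz": 0.0016,"aperture": 0.045},{"dz": 0.0016,"aperture": 0.045},{"dz": 0.0016,"aperture": 0.045}])

```text
clock: 27.32
tool_pos: [0.6318, 0.1798, 0.0301]
orientation: [180.0, -0.0, -88.0]
force: [-0.4, 0.1, -0.1]
opening: 0.044
gripper_force: 0.0
```

drive_effector(moves=[{"dz": -0.025,"aperture": 0.045},{"dz": -0.075,"aperture": 0.045},{"dz": -0.15,"aperture": 0.06},{"dz": -0.2,"aperture": 0.06}])

```text
clock: 27.82
tool_pos: [0.6326, 0.18, 0.1933]
orientation: [-179.9, 0.0, -88.0]
force: [1.4, 0.1, -0.5]
opening: 0.0579
gripper_force: 0.0
```

drive_effector(moves=[{"dx": -0.075,"aperture": 0.06},{"dx": -0.15,"aperture": 0.06},{"dx": -0.225,"aperture": 0.06},{"dx": -0.275,"dy": 0.05,"aperture": 0.06},{"dx": -0.325,"dy": 0.1,"aperture": 0.06},{"dx": -0.35,"dy": 0.15,"aperture": 0.06},{"dx": -0.35,"dy": 0.15,"aperture": 0.06}])

```text
clock: 28.7
tool_pos: [0.4995, 0.4571, 0.1904]
orientation: [180.0, 0.0, -87.8]
force: [0.3, 0.6, -0.5]
opening: 0.0599
gripper_force: 0.0
```

Run:
```python
from h import *
t=snap('top');s=snap('side')
a=t['frame'][110:250,60:420];b=s['frame'][110:320,100:415]
im=np.vstack([cv2.resize(a,(720,280),interpolation=cv2.INTER_CUBIC),cv2.resize(b,(480,320),interpolation=cv2.INTER_CUBIC).copy() if 0 else cv2.copyMakeBorder(cv2.resize(b,(480,320),interpolation=cv2.INTER_CUBIC),0,0,0,240,0)])
cv2.imwrite('pics/end.png',im[:,:,::-1])
S=cloud(s).reshape(-1,3);T=cloud(t).reshape(-1,3)
for n,c,r,h in(('cap',(.5895,-.2335),.026,.035),('bl',(.5975,-.167),.026,.015),('gb',(.606,-.0915),.032,.030),('coup',(.634,.113),.028,.025),('bs',(.632,.179),.017,.011)):
  for w,P in(('top',T),('side',S)):
    p=P[(np.hypot(P[:,0]-c[0],P[:,1]-c[1])<r)&(P[:,2]>.0075)]
    if len(p)>5:print(n,w,len(p),p.mean(0).round(3),np.percentile(p[:,2],[50,90]).round(4),'expect',h)
```

```text
cap top 233 [ 0.586 -0.232  0.031] [0.034  0.0369] expect 0.035
bl top 193 [ 0.596 -0.166  0.015] [0.0156 0.0176] expect 0.015
gb top 391 [ 0.602 -0.089  0.031] [0.0307 0.0351] expect 0.03
coup top 270 [0.631 0.111 0.021] [0.02  0.027] expect 0.025
bs top 77 [0.631 0.18  0.012] [0.0117 0.0139] expect 0.011
```

View pics/end.png

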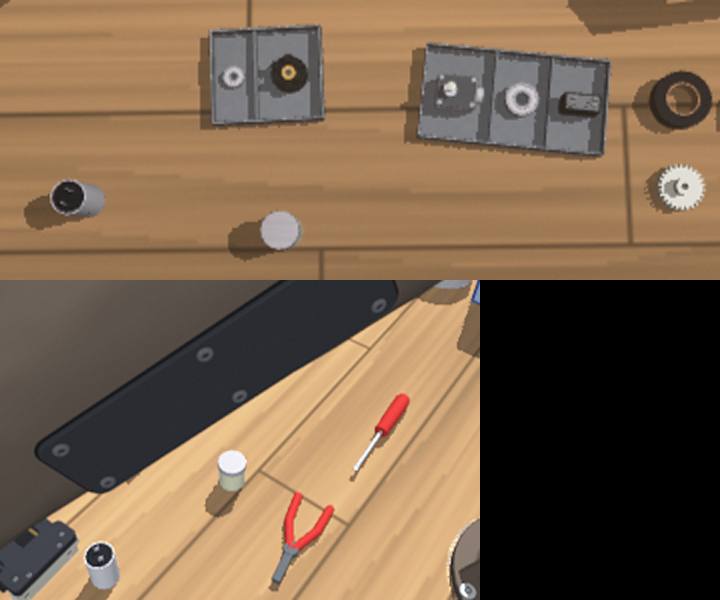

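The end picture shows all five parts flat in their compartments: small bearing (233,76), coupling (289,72), gearbox (458,92), large bearing (521,99) and box capacitor (580,104). The can, jar and gear have not moved. The measured tops match the expected heights to about 1 mm, with 2 mm on the coupling's lug tops, so I hand in.

```bash
python3 -c "
from plant import ctrl
print(ctrl.close_job())"
```

```text
the job is handed in; nothing more can be done
None
```

All five parts are flat in their compartments, with the box capacitor in the outer narrow one and the large bearing in the middle one; the can capacitor, nylon gear and screw jar were not moved, and I handed the job in at about 29 s (it returned no verdict).

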